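# Load the cologne rack in dot order

## Robot

A 7-joint arm with a two-finger parallel gripper is mounted at the origin on the work surface. World frame = base frame: x ahead of the robot, y to its left, z up, the work surface at z = 0. Lengths are in m, angles in rad, forces in N, time in s.
With the tool pointing down it reaches from about 0.4 to 0.85 m from the base axis. Payload 10.4 kg.
Tool frame: the origin (TCP) lies at the very end of the fingers, on their centre line; the grasp point (between the pads) lies r.grip_depth behind it (r.grip_depth is the distance from the TCP to the grasp point, in m); z points along the fingers, y is the line along which they close (so a half turn about z gives the same grasp; the last joint's range is limited). The gripper opens to 85 mm and grips with 20 to 120 N. Pads are 22 mm wide; open, the fingers measure 114 mm over their backs; the gripper's body (76 mm by 85 mm) begins 54 mm behind the grasp point. The pads swing forward as they close: fully open they stand 13 mm farther back than shut.
Start: joints at [1.096, 0.332, -0.065, 1.46, 0.022, 1.35, -0.088], TCP at [0.273, -0.562, 0.231] pointing down, gripper open.
Joint ranges: [-2.6, 2.6], [-0.5, 2.12], [-1.47, 1.34], [0.16, 2.42], [-1.27, 4.41], [0.06, 2.06], [-2.6, 2.6]. Speed limits (rad/s): [2.22, 2.22, 2.79, 2.79, 3.14, 3.14, 3.14].

## Interface

Orientations are given as a unit quaternion [x, y, z, w].
In Python, from plant import r, grab_frame, get_calibration gives the robot as it stands.
- The arm moves only by the tool send_rows, never from a script. Its argument "rows" is a list that holds one entry, the list of rows, each a list of 7 numbers: the shift along the tool's x, y, z scaled (see below), then the turn, a rotation vector about the tool's x, y, z scaled (see below), then the opening, from -1 (shut) to 1 (fully open). In form: [[[dx, dy, dz, rx, ry, rz, hand], ...]]. A call has 1 to 10 rows; each row shifts and turns the commanded pose from where the row before left it, along the tool's axes as they then stand; what a row does not reach is not made up. The controller multiplies each number of a shift by 0.4 m and each number of a turn by 120 degrees. A row lasts 1/10 s, in which the tool goes at most 50 mm and 8.59 degrees, less where a joint would pass 70% of its speed; a pose out of reach is approached as far as the arm can. A call with a number of a shift or a turn outside -1 to 1 is refused whole. A call with a gripper value outside its range is refused whole. The fingers move at their own pace and stop on an object; the grip force is fixed at half the most. Time passes only in rows, so rows that do not move let the fingers close. It gives the time, the measured TCP pose, the force, the opening and the grip force at its end, in the units of the state.
- r.read_state(): the state, without advancing time (a new reading comes with each control period).
- grab_frame(name): name is "scene" or "top" or "wrist"; returns (picture, depth): 480x640x3 uint8, red, green, blue; 480x640 float32, m along the optical axis (not along the pixel's ray), 0 where there is no reading.
- get_calibration(name): a dict with "K" (3x3 intrinsics, pixels), "view" (4x4, takes a point from world to camera coordinates). Camera axes: x right, y down, z forward; pixel columns grow to the right and rows downward; lengths in m; the calibration is good to about 2 mm. The wrist camera is an equidistant fisheye: a pixel r from the principal point sees the ray r / f radians off the axis. A picture is of the moment at which its call begins: read the wrist's pose just before it. get_calibration takes no time and is no camera call; for the wrist camera it gives the pose at the moment of the call.
- r.sign_off(): hands the job in; it is judged then, once.
The state is a dict: "time": time; "q": joint angles; "qvel": joint speeds; "joint_torque": joint torques, N m; "tool_pos": TCP position; "tcp_rot": TCP orientation; "wrist_force": force on the tool from outside, world axes, zero at the start; "ft_torque": the same for the moment, N m; "opening": finger opening in m; "grip_force": force on a finger pad.
Only numpy, scipy, OpenCV 4.12 (cv2) and the standard library are available. Lean on these libraries where they do the work, as an engineer would, in place of code of your own. Each camera call takes 0.05 s, during which the arm holds its last target. There are 200 camera calls.

## Task

Slide the three cologne bottles that stand in front of the white ceramic rack into it, each into the bay straight behind it, until it stands fully home against the back wall. Load them one after another in the order of the dots on the bays: one dot first, then two, then three. Keep the bottles upright and sliding on the dresser, never lifted, end with the square bottle square in its bay, and leave the two spare bottles beside the rack alone.

Things in the scene. Friction and masses are not known exactly. Their poses are not given: they have to be found in the camera images.
- bay_1: Open-fronted white ceramic bay marked with one dot on top of its back wall (row of black discs, 15 mm across, 26 mm apart); origin: the seat, the point on the dresser top where the centre of a fully home bottle stands; x points from the open mouth to the back wall (away from the robot), z up. Inside 78 mm wide; back wall face at x = +33 mm. No floor or sill. Fixed.
- bay_2: Open-fronted white ceramic bay marked with two dots on top of its back wall (row of black discs, 15 mm across, 26 mm apart); origin: the seat, the point on the dresser top where the centre of a fully home bottle stands; x points from the open mouth to the back wall (away from the robot), z up. Inside 78 mm wide; back wall face at x = +33 mm. No floor or sill. Fixed.
- bay_3: Open-fronted white ceramic bay marked with three dots on top of its back wall (row of black discs, 15 mm across, 26 mm apart); origin: the seat, the point on the dresser top where the centre of a fully home bottle stands; x points from the open mouth to the back wall (away from the robot), z up. Inside 78 mm wide; back wall face at x = +33 mm. No floor or sill. Fixed.
- bottle_1_mid (a point): Shortest bottle, belongs in the one-dot bay: round, clear glass, black cap; 66 mm diameter, glass body 45 mm high, 72 mm with its 30 mm wide cap, 0.15 to 0.26 kg. Starts 115 to 135 mm in front of its bay, up to 25 mm out of line. Loose; slides if pushed low (below 45 mm), may tip if pushed high. Point: its centre, half-way up; z up the bottle.
- bottle_2_mid (a point): Middle bottle, belongs in the two-dot bay: square, smoky grey glass, silvery square cap; 66 x 66 mm, glass body 58 mm high, 85 mm with its 28 mm wide cap, 0.19 to 0.33 kg. Turned up to 0.25 rad from its bay; x, y square to its sides. Starts 115 to 135 mm in front of its bay, up to 15 mm out of line. Loose; slides if pushed low (below 45 mm), may tip if pushed high. Point: its centre, half-way up; z up the bottle.
- bottle_3_mid (a point): Tallest of the three, belongs in the three-dot bay: round, dark green glass, black cap; 66 mm diameter, glass body 68 mm high, 95 mm with its 30 mm wide cap, 0.19 to 0.34 kg. Starts 115 to 135 mm in front of its bay, up to 25 mm out of line. Loose; slides if pushed low (below 45 mm), may tip if pushed high. Point: its centre, half-way up; z up the bottle.
- rack: White ceramic spine, 14 x 360 x 34 mm high, behind the three bays, which stand side by side, 114 mm apart, in any order; origin at the seat of the middle bay, x and z as the bays'. Bay walls: back 26 mm high; sides 16 mm thick, 18 mm high, round-ended, reaching 30 mm forward of the seat. A thin brown inlay on the dresser marks each bay. Fixed.
- spare_grey: Bystander: grey square bottle with a brass cap, 50 x 50 x 112 mm, loose, origin under its base. Beside the rack, on the +y side.
- spare_green: Bystander: slim green round bottle with a brass cap, 54 mm diameter, 132 mm high, loose, origin under its base. Beside the rack, on the +y side.
- valet_box: Bystander: black plastic valet box with a small ring drawer, 130 x 130 x 76 mm high, fixed, origin under its base. Beside the rack, on the -y side.
- bottle_1: The same bottle as point bottle_1_mid; origin under the centre of its base.
- bottle_2: The same bottle as point bottle_2_mid; origin under the centre of its base.
- bottle_3: The same bottle as point bottle_3_mid; origin under the centre of its base.
Not all that is in view belongs to the job. What is shaped like the bottle_3 but blue is not meant.

How it is judged:
On the way, in this order (a step that is already met when the one before it is completed fails the run):
1. short clear bottle home in the one-dot bay (x of bottle_1_mid in the frame of bay_1 between -0.008 and 0.008 m and y of bottle_1_mid in the frame of bay_1 between -0.012 and 0.012 m and angle between bottle_1_mid's own z axis and vertical below 0.08 rad and height (world z) of bottle_1_mid below 0.041 m), for 0.2 s.
2. grey square bottle home in the two-dot bay (x of bottle_2_mid in the frame of bay_2 between -0.008 and 0.008 m and y of bottle_2_mid in the frame of bay_2 between -0.012 and 0.012 m and angle between bottle_2_mid's own z axis and vertical below 0.08 rad and height (world z) of bottle_2_mid below 0.0475 m and (angle between the x axis of bottle_2_mid and the x axis of bay_2, either way round below 0.16 rad or angle between the y axis of bottle_2_mid and the x axis of bay_2, either way round below 0.16 rad)), for 0.2 s.
3. tall green bottle home in the three-dot bay (x of bottle_3_mid in the frame of bay_3 between -0.008 and 0.008 m and y of bottle_3_mid in the frame of bay_3 between -0.012 and 0.012 m and angle between bottle_3_mid's own z axis and vertical below 0.08 rad and height (world z) of bottle_3_mid below 0.0525 m), for 0.2 s.
At the end, for the whole second after the job is handed in: Each bottle stands at rest and upright (within 0.08 rad) on the dresser in its own bay: centre within 8 mm of the seat along the bay and 12 mm across it; the square bottle's sides within 0.16 rad of the bay's (all of step 1 and all of step 2 and all of step 3 and linear speed of each of bottle_1, bottle_2, bottle_3 below 0.02 m/s and angular speed of each of bottle_1, bottle_2, bottle_3 below 0.2 rad/s); the robot touches nothing.
It fails at once if a bottle lifted off the dresser (height (world z) of bottle_1_mid above 0.051 m or height (world z) of bottle_2_mid above 0.0575 m or height (world z) of bottle_3_mid above 0.0625 m).
It fails at once if a bottle tipped (angle between any of bottle_1_mid, bottle_2_mid, bottle_3_mid's own z axis and vertical above 0.4 rad).
It fails at once if a spare bottle disturbed (distance of any of spare_grey, spare_green from where it was at the start of the episode above 0.02 m or angle between any of spare_grey, spare_green's own z axis and vertical above 0.3 rad).
It also fails if it takes over 64 s, if anything falls off the work surface, if the arm or the gripper's body presses on something with over 40 N, if the wrist force passes 120 N, or if a joint passes its speed limit or range.

## Working session

There is one attempt and no reset: what is moved stays moved. The work goes in short steps, Python scripts to look and compute and a tool call to move; the robot and the scene stay as the last step left them, time stands still between calls to the robot, and variables do not carry over. Pictures are saved under pics/ and viewed, at most 10 in all, crops included, and the job is handed in when it is done.

Besides the shell and the picture viewer there is one more tool, called after "Call:" as a command line: name --argument value ..., lists and objects as JSON in quotes. send_rows: Moves the arm, as the interface text tells. Its arguments: {"type":"object","properties":{"rows":{"type":"array"}},"required":["rows"]}

```bash
mkdir -p pics; ls
python3 - <<'E'
from plant import r, grab_frame, get_calibration
import cv2,numpy as np
for n in ("top","scene"):
    p,d=grab_frame(n); c=get_calibration(n); cv2.imwrite(f"pics/{n}0.png",p[...,::-1]); np.savez(f"{n}0.npz",p=p,d=d,**c)
    print(n,c)
s=r.read_state();print(s["tool_pos"],s["tcp_rot"],s["opening"],s["time"],r.grip_depth)
E
```

```text
pics
top {'K': array([[512.41070377,   0.        , 326.00466372],
       [  0.        , 512.41070377, 237.04259623],
       [  0.        ,   0.        ,   1.        ]]), 'view': array([[-0.02193415, -0.99968536,  0.01216822,  0.03265501],
       [-0.99904992,  0.0214585 , -0.03793145,  0.53636548],
       [ 0.03765841, -0.01298865, -0.99920625,  1.11260273],
       [ 0.        ,  0.        ,  0.        ,  1.        ]])}
scene {'K': array([[479.56808078,   0.        , 319.32203709],
       [  0.        , 479.56808078, 249.09939686],
       [  0.        ,   0.        ,   1.        ]]), 'view': array([[ 0.61068089,  0.7918517 , -0.00630437, -0.34286159],
       [ 0.56008913, -0.43754481, -0.7034591 , -0.26177142],
       [-0.55979372,  0.42605802, -0.71070778,  1.41357792],
       [ 0.        ,  0.        ,  0.        ,  1.        ]])}
[ 0.27270285 -0.56199026  0.23062118] [ 9.74594566e-01  2.23975533e-01 -1.63242493e-04 -6.04801754e-04] 0.08565008329668033 0.1 0.0187
```

View pics/top0.png

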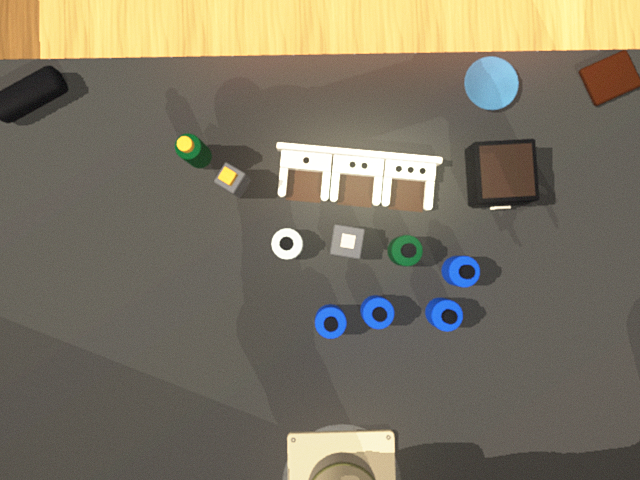

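View pics/scene0.png

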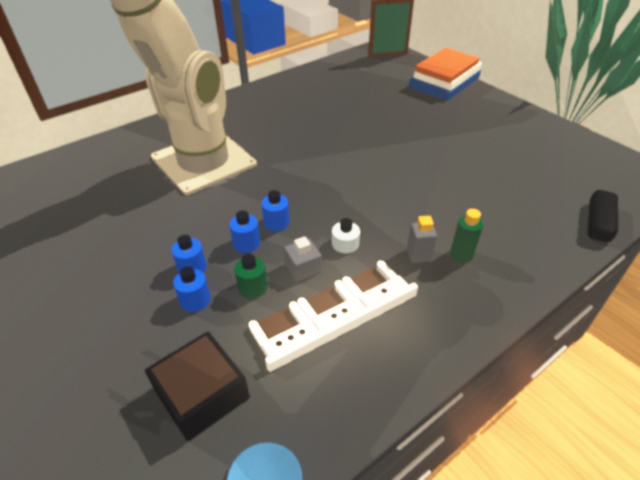

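```bash
cat > h.py <<'E'
import numpy as np,cv2
from plant import r, grab_frame, get_calibration
def onplane(c,uv,z):
    V=np.asarray(c["view"]);R=V[:3,:3];o=-R.T@V[:3,3]
    d=(R.T@np.linalg.inv(c["K"])@np.c_[uv,np.ones(len(uv))].T).T
    return (o+d*((z-o[2])/d[:,2])[:,None])[:,:2]
def cloud(c,d):
    v,u=np.indices(d.shape);V=np.asarray(c["view"])
    P=np.stack([(u-c["K"][0,2])*d/c["K"][0,0],(v-c["K"][1,2])*d/c["K"][1,1],d],-1)
    return (P-V[:3,3])@V[:3,:3]
E
python3 - <<'E'
from h import *
c=np.load("top0.npz");p=c["p"].astype(int);d=c["d"];W=cloud(c,d);z=W[...,2]
print("table z",np.median(z[300:400,100:200]))
# rack
g=p.min(-1)
m=np.zeros(g.shape,np.uint8);m[138:215,270:446]=(g[138:215,270:446]>150)&(z[138:215,270:446]>.008)
pts=W[m>0];print("rack n",len(pts),np.percentile(pts[:,2],[5,50,95,99]))
rc=cv2.minAreaRect(pts[:,:2].astype(np.float32));print(rc,cv2.boxPoints(rc).round(4).tolist())
# dots
m2=np.zeros(g.shape,np.uint8);m2[150:182,296:432]=(p[150:182,296:432].max(-1)<110)
n,l,st,ce=cv2.connectedComponentsWithStats(m2)
for i in range(1,n):
    if 15<st[i,4]<80: print("dot",ce[i].round(1),st[i,4],onplane(c,ce[i:i+1],.026).round(4), np.median(z[l==i]).round(3))
# bottles
for nm,(u,v),hb,hc in (("b1",(287,243),.045,.072),("b2",(348,241),.058,.085),("b3",(408,250),.068,.095)):
    s=np.s_[v-28:v+28,u-28:u+28]
    for lo,hi,t in ((hb-.008,hb+.008,"body"),(hc-.008,hc+.008,"cap")):
        q=((z[s]>lo)&(z[s]<hi)).astype(np.uint8)
        yy,xx=np.nonzero(q)
        if len(xx)<10: print(nm,t,"none");continue
        P=onplane(c,np.c_[xx+u-28,yy+v-28],(lo+hi)/2).astype(np.float32)
        (cx,cy),rad=cv2.minEnclosingCircle(P); print(nm,t,len(xx),"circ",round(cx,4),round(cy,4),round(rad,4),"mean",P.mean(0).round(4),cv2.minAreaRect(P))
E
```

```text
table z 0.0005714226496622535
rack n 5121 [0.01575669 0.02589602 0.03566107 0.03801383]
((0.6058791279792786, -0.04329186677932739), (0.3587033748626709, 0.23819932341575623), 83.77802276611328) [[0.46799999475479126, -0.2087000012397766], [0.704800009727478, -0.2345000058412552], [0.7437000274658203, 0.12210000306367874], [0.5069000124931335, 0.14790000021457672]]
dot [305.6 159.9] 17 [[0.7049 0.0619]] 0.028
dot [422.  170.5] 16 [[ 0.6767 -0.1907]] 0.028
b1 body 584 circ 0.523 0.1041 0.0328 mean [0.5228 0.1038] ((0.5226860046386719, 0.10443007946014404), (0.06353960931301117, 0.06360788643360138), 88.8448257446289)
b1 cap 159 circ 0.5231 0.1039 0.0147 mean [0.523  0.1041] ((0.523017406463623, 0.10373722016811371), (0.026849035173654556, 0.026895981281995773), 88.88296508789062)
b2 body 782 circ 0.5246 -0.0231 0.0438 mean [ 0.5242 -0.0227] ((0.5246233940124512, -0.023061618208885193), (0.06573683023452759, 0.06575946509838104), 79.61154174804688)
b2 cap 185 circ 0.5249 -0.0236 0.0183 mean [ 0.5246 -0.0231] ((0.5246760845184326, -0.023060889914631844), (0.028219878673553467, 0.027584873139858246), 79.30464172363281)
b3 body 598 circ 0.5034 -0.1456 0.0331 mean [ 0.503  -0.1446] ((0.5032134652137756, -0.14500275254249573), (0.06460930407047272, 0.06448587775230408), 88.46700286865234)
b3 cap 168 circ 0.5028 -0.1458 0.015 mean [ 0.5029 -0.1458] ((0.5028509497642517, -0.1454819291830063), (0.02848283015191555, 0.026341719552874565), 88.74249267578125)
```

Run:
```python
from h import *
c=np.load("top0.npz");p=c["p"].astype(int);d=c["d"];W=cloud(c,d);z=W[...,2];g=p.min(-1)
m=np.zeros(g.shape,np.uint8);m[138:215,270:446]=(g[138:215,270:446]>150)
n,l,st,ce=cv2.connectedComponentsWithStats(m);k=1+st[1:,4].argmax();M=l==k
sp=M&(z>.030)&(z<.04);S=onplane(c,np.argwhere(sp)[:,::-1],.034).astype(np.float32)
rc=cv2.minAreaRect(S);print("spine",rc)
b=cv2.fitLine(S,cv2.DIST_HUBER,0,.01,.01).ravel();print(b,"yaw",np.arctan2(-b[0],b[1])if b[1]>0 else np.arctan2(b[0],-b[1]))
yaw=np.arctan2(-b[0],b[1]) if b[1]>0 else np.arctan2(b[0],-b[1])
ex=np.array([np.cos(yaw),np.sin(yaw)]);ey=np.array([-ex[1],ex[0]])
P=onplane(c,np.argwhere(M&(z>.012)&(z<.022))[:,::-1],.018)
# per side wall front end
a=P@ex;bb=P@ey
print("walls x range",np.percentile(a,[0,.5,50,99.5]),"spine x",np.percentile(S@ex,[1,99]),"spine y",np.percentile(S@ey,[.3,99.7]),"walls y",np.percentile(bb,[.3,99.7]))
F=(a<np.median(a)-.005)
h,e=np.histogram(bb[F],bins=np.arange(bb.min()-.002,bb.max()+.004,.004));print([(round(x,3),int(n)) for x,n in zip(e,h) if n])
for lo in range(6):pass
m2=np.zeros(g.shape,np.uint8);m2[150:182,296:432]=(g[150:182,296:432]<150)
n,l,st,ce=cv2.connectedComponentsWithStats(m2)
for i in range(1,n):
    if 6<st[i,4]<60: q=onplane(c,ce[i:i+1],.026)[0];print("dot",ce[i].round(1),st[i,4],q.round(4),(q@ex).round(4),(q@ey).round(4))
B=np.array([[.5229,.104],[.5246,-.023],[.5030,-.1453]]);print("bottles",(B@ex).round(4),(B@ey).round(4))
```

```text
spine ((0.6972389817237854, -0.053012579679489136), (0.35827189683914185, 0.05247887969017029), 83.60670471191406)
[ 0.10293869  0.9946877   0.7171433  -0.04190681] yaw -0.10312136
walls x range [0.60954425 0.61105503 0.64653494 0.71223712] spine x [0.67569761 0.72573572] spine y [-0.15925604  0.1969088 ] walls y [-0.14999715  0.18781328]
[(np.float64(-0.152), 14), (np.float64(-0.148), 22), (np.float64(-0.144), 26), (np.float64(-0.14), 26), (np.float64(-0.136), 16), (np.float64(-0.132), 1), (np.float64(-0.06), 3), (np.float64(-0.056), 23), (np.float64(-0.052), 26), (np.float64(-0.048), 26), (np.float64(-0.044), 23), (np.float64(-0.04), 5), (np.float64(-0.036), 22), (np.float64(-0.032), 25), (np.float64(-0.028), 26), (np.float64(-0.024), 24), (np.float64(-0.02), 1), (np.float64(0.056), 10), (np.float64(0.06), 24), (np.float64(0.064), 26), (np.float64(0.068), 23), (np.float64(0.072), 7), (np.float64(0.076), 11), (np.float64(0.08), 24), (np.float64(0.084), 25), (np.float64(0.088), 24), (np.float64(0.092), 8), (np.float64(0.168), 5), (np.float64(0.172), 20), (np.float64(0.176), 20), (np.float64(0.18), 26), (np.float64(0.184), 20)]
dot [305.7 159.8] 27 [0.7051 0.0616] 0.695 0.1339
dot [331.5 165. ] 19 [0.6926 0.0059] 0.6883 0.0772
dot [352. 164.] 21 [ 0.6939 -0.0387] 0.6942 0.0329
dot [364.  165.2] 23 [ 0.6908 -0.0648] 0.6938 0.0067
dot [398.4 168.3] 24 [ 0.6824 -0.1394] 0.6932 -0.0684
dot [410.1 169.3] 22 [ 0.6798 -0.165 ] 0.6931 -0.0941
dot [422.  170.6] 25 [ 0.6765 -0.1908] 0.6925 -0.1202
dot [403.1 180.4] 55 [ 0.6558 -0.1489] 0.6677 -0.0806
bottles [0.5094 0.5242 0.5153] [ 0.1573  0.0311 -0.0927]
```

Call:
send_rows --rows '[[[0,0,0,0,0,0.067,1],[0,0,0,0,0,0.067,1],[0,0,0,0,0,0.067,1],[0,0,0,0,0,0.067,1],[0.025,-0.1,0,0,0,0,1],[0.025,-0.1,0,0,0,0,1],[0.025,-0.1,0,0,0,0,1],[0.025,-0.1,0,0,0,0,1],[0.025,-0.1,0,0,0,0,1],[0.025,-0.1,0,0,0,0,1]]]'

```text
time: 1.1
tool_pos: [0.3589, -0.3285, 0.2311]
tcp_rot: [0.999, -0.055, -0.0, 0.0]
wrist_force: [-0.3, 0.7, -0.3]
opening: 0.0859
grip_force: 0.0
```

```bash
cat > st.py <<'E'
import sys
from h import *
from scipy.spatial.transform import Rotation as Ro
s=r.read_state();R=Ro.from_quat(s["tcp_rot"]).as_matrix();p=np.array(s["tool_pos"])
print("t",s["time"],"p",p.round(4),"yaw",np.arctan2(R[1,0],R[0,0]).round(4),"tilt",R[:,2].round(3),"F",np.round(s["wrist_force"],1),"open",round(s["opening"],4),"grip",s["grip_force"])
if len(sys.argv)>3: print("to go (row units)",(R.T@(np.array([float(x) for x in sys.argv[1:4]])-p)/.4).round(4))
E
python3 st.py .523 .104 .231
```

```text
t 1.1 p [ 0.3589 -0.3285  0.2311] yaw -0.1095 tilt [-0. -0. -1.] F [-0.3  0.7 -0.3] open 0.0859 grip 0.0
to go (row units) [ 2.8960e-01 -1.1197e+00  1.0000e-04]
```

Call:
send_rows --rows '[[[0.029,-0.112,0,0,0,0,1],[0.029,-0.112,0,0,0,0,1],[0.029,-0.112,0,0,0,0,1],[0.029,-0.112,0,0,0,0,1],[0.029,-0.112,0,0,0,0,1],[0.029,-0.112,0,0,0,0,1],[0.029,-0.112,0,0,0,0,1],[0.029,-0.112,0,0,0,0,1],[0.029,-0.112,0,0,0,0,1],[0.029,-0.112,0,0,0,0,1]]]'

```text
time: 2.1
tool_pos: [0.5233, 0.104, 0.2312]
tcp_rot: [0.998, -0.055, 0.0, 0.0]
wrist_force: [-0.1, -1.0, -0.3]
opening: 0.0853
grip_force: 0.0
```

```bash
python3 st.py .523 .104 .015
python3 - <<'E'
from h import *
c=get_calibration("wrist");p,d=grab_frame("wrist");cv2.imwrite("pics/w1.png",p[...,::-1])
E
```

```text
t 2.1 p [0.5233 0.104  0.2312] yaw -0.11 tilt [-0. -0. -1.] F [-0.1 -1.  -0.3] open 0.0853 grip 0.0
to go (row units) [-7.000e-04 -1.000e-04  5.405e-01]
```

View pics/w1.png

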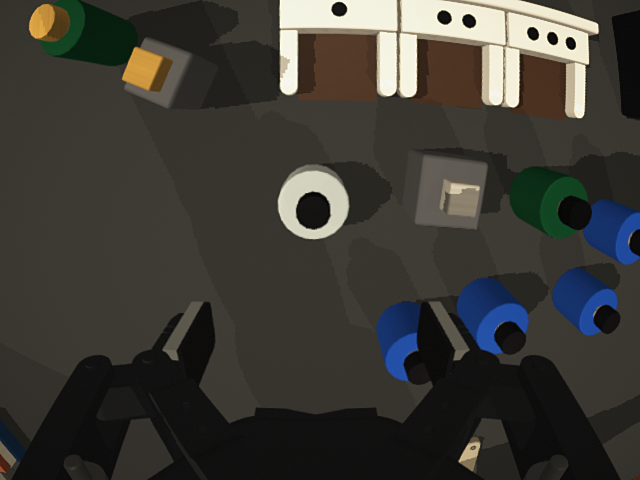

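Call:
send_rows --rows '[[[0,0,0.09,0,0,0,1],[0,0,0.09,0,0,0,1],[0,0,0.09,0,0,0,1],[0,0,0.09,0,0,0,1],[0,0,0.09,0,0,0,1],[0,0,0.078,0,0,0,1],[0,0,0,0,0,0,1]]]'

```text
time: 2.85
tool_pos: [0.5198, 0.1015, 0.0162]
tcp_rot: [0.998, -0.055, -0.004, 0.001]
wrist_force: [-0.5, -0.0, 0.3]
opening: 0.0854
grip_force: 0.0
```

Call:
send_rows --rows '[[[0,0,0,0,0,0,0.5],[0,0,0,0,0,0,0.4],[0,0,0,0,0,0,0.4],[0,0,0,0,0,0,0.3],[0,0,0,0,0,0,0.3],[0,0,0,0,0,0,0.3]]]'

```text
time: 3.45
tool_pos: [0.5245, 0.1027, 0.0223]
tcp_rot: [0.998, -0.055, 0.002, -0.0]
wrist_force: [-2.0, -0.1, 7.9]
opening: 0.0641
grip_force: 67.0
```

```bash
python3 st.py .6508 .0669 .02
```

```text
t 3.45 p [0.5245 0.1027 0.0223] yaw -0.1095 tilt [ 0.004  0.    -1.   ] F [-2.  -0.1  7.9] open 0.0641 grip 66.98987245559692
to go (row units) [0.3236 0.0546 0.0068]
```

Call:
send_rows --rows '[[[0.02,0.009,0,0,0,0,0.3],[0.025,0.009,0,0,0,0,0.3],[0.025,0.009,0,0,0,0,0.3],[0.025,0.009,0,0,0,0,0.3],[0.025,0.009,0,0,0,0,0.3],[0.025,0.009,0,0,0,0,0.3],[0.03,0,0,0,0,0,0.3],[0.03,0,0,0,0,0,0.3],[0.03,0,0,0,0,0,0.3],[0.03,0,0,0,0,0,0.3]]]'

```text
time: 4.45
tool_pos: [0.627, 0.0696, 0.0223]
tcp_rot: [0.999, -0.055, 0.001, -0.0]
wrist_force: [-5.8, 0.7, 10.5]
opening: 0.0642
grip_force: 67.2
```

Call:
send_rows --rows '[[[0.02,0,0,0,0,0,0.3],[0.015,0,0,0,0,0,0.3],[0.015,0,0,0,0,0,0.3],[0,0,0,0,0,0,0.3],[0,0,0,0,0,0,0.3]]]'

```text
time: 4.95
tool_pos: [0.6476, 0.0673, 0.0223]
tcp_rot: [0.998, -0.055, 0.002, -0.0]
wrist_force: [1.5, 0.9, 5.5]
opening: 0.0639
grip_force: 66.8
```

```bash
python3 st.py .6508 .0669 .02
```

```text
t 4.95 p [0.6476 0.0673 0.0223] yaw -0.1098 tilt [ 0.004  0.001 -1.   ] F [1.5 0.9 5.5] open 0.0639 grip 66.80491805076599
to go (row units) [0.008  0.0002 0.0058]
```

Call:
send_rows --rows '[[[0.006,0,0,0,0,0,0.3],[0.006,0,0,0,0,0,0.3],[0.004,0,0,0,0,0,0.3],[0,0,0,0,0,0,0.3],[0,0,0,0,0,0,0.3]]]'

```text
time: 5.45
tool_pos: [0.6528, 0.0669, 0.0223]
tcp_rot: [0.999, -0.055, 0.001, -0.0]
wrist_force: [-3.9, 0.1, 10.6]
opening: 0.0642
grip_force: 67.3
```

Call:
send_rows --rows '[[[0.005,0,0,0,0,0,0.3],[0.004,0,0,0,0,0,0.3],[0,0,0,0,0,0,0.3]]]'

```text
time: 5.75
tool_pos: [0.6529, 0.0669, 0.0223]
tcp_rot: [0.999, -0.054, -0.003, 0.001]
wrist_force: [-24.4, -0.4, 26.3]
opening: 0.0638
grip_force: 68.9
```

Call:
send_rows --rows '[[[-0.005,0,0,0,0,0,0.3],[-0.003,0,0,0,0,0,0.5],[0,0,0,0,0,0,0.7],[0,0,0,0,0,0,1],[0,0,0,0,0,0,1],[0,0,0,0,0,0,1]]]'

```text
time: 6.35
tool_pos: [0.6527, 0.0662, 0.0201]
tcp_rot: [0.998, -0.055, 0.0, 0.0]
wrist_force: [1.1, -0.9, 0.2]
opening: 0.0853
grip_force: 0.0
```

Call:
send_rows --rows '[[[0,0,-0.03,0,0,0,1],[0,0,-0.06,0,0,0,1],[0,0,-0.09,0,0,0,1],[0,0,-0.09,0,0,0,1],[0,0,-0.06,0,0,0,1],[0,0,-0.03,0,0,0,1],[0,0,0,0,0,0,1]]]'

```text
time: 7.05
tool_pos: [0.6535, 0.0666, 0.1661]
tcp_rot: [0.999, -0.055, 0.002, -0.0]
wrist_force: [-0.6, -0.0, -0.1]
opening: 0.0852
grip_force: 0.0
```

```bash
python3 st.py .5246 -.023 .165
```

```text
t 7.05 p [0.6535 0.0666 0.1661] yaw -0.1095 tilt [ 0.003  0.    -1.   ] F [-0.6 -0.  -0.1] open 0.0852 grip 0.0
to go (row units) [-0.2958  0.2578  0.0017]
```

Call:
send_rows --rows '[[[-0.025,0.022,0,0,0,0,1],[-0.045,0.04,0,0,0,0,1],[-0.06,0.052,0,0,0,0,1],[-0.06,0.052,0,0,0,0,1],[-0.05,0.042,0,0,0,0,1],[-0.036,0.032,0,0,0,0,1],[-0.02,0.018,0,0,0,0,1],[0,0,0,0,0,0.034,1],[0,0,0,0,0,0,1]]]'

```text
time: 7.95
tool_pos: [0.5234, -0.0233, 0.1634]
tcp_rot: [0.996, -0.091, -0.0, -0.0]
wrist_force: [-0.9, 0.4, -0.4]
opening: 0.0852
grip_force: 0.0
```

```bash
python3 st.py .5246 -.023 .024;  python3 - <<'E'
from h import *
p,d=grab_frame("top");cv2.imwrite("pics/t1.png",cv2.resize(p[110:350,180:500,::-1],None,fx=2,fy=2))
E
```

```text
t 7.95 p [ 0.5234 -0.0233  0.1634] yaw -0.1821 tilt [-0.001  0.    -1.   ] F [-0.9  0.4 -0.4] open 0.0852 grip 0.0
to go (row units) [ 0.0032 -0.0014  0.3484]
```

View pics/t1.png

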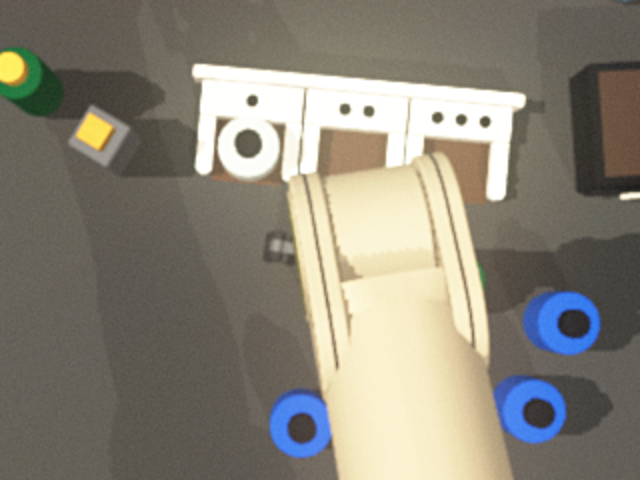

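Bottle 1 (clear, at about (248,147) in the crop) stands centred in the one-dot bay against its back wall; next is the square one.

Call:
send_rows --rows '[[[0.002,-0.001,0.03,0,0,0,1],[0,0,0.06,0,0,0,1],[0,0,0.08,0,0,0,1],[0,0,0.08,0,0,0,1],[0,0,0.06,0,0,0,1],[0,0,0.035,0,0,0,1],[0,0,0,0,0,0,1],[0,0,0,0,0,0,1]]]'

```text
time: 8.8
tool_pos: [0.525, -0.0227, 0.0265]
tcp_rot: [0.996, -0.09, 0.0, -0.0]
wrist_force: [-0.1, -0.1, 0.2]
opening: 0.0853
grip_force: 0.0
```

Call:
send_rows --rows '[[[0,0,0,0,0,0,0.6],[0,0,0,0,0,0,0.5],[0,0,0,0,0,0,0.4],[0,0,0,0,0,0,0.3],[0,0,0,0,0,0,0.3],[0,0,0,0,0,0,0.3],[0,0,0,0,0,-0.017,0.3],[0,0,0,0,0,-0.017,0.3],[0,0,0,0,0,0,0.3]]]'

```text
time: 9.7
tool_pos: [0.5259, -0.0231, 0.0277]
tcp_rot: [0.999, -0.054, 0.002, 0.0]
wrist_force: [0.2, 0.6, 6.6]
opening: 0.0654
grip_force: 65.2
```

```bash
python3 st.py .6383 -.0464 .024
```

```text
t 9.7 p [ 0.5259 -0.0231  0.0277] yaw -0.1087 tilt [ 0.003 -0.    -1.   ] F [0.2 0.6 6.6] open 0.0654 grip 65.18058657646179
to go (row units) [0.2856 0.0275 0.0102]
```

Call:
send_rows --rows '[[[0.015,0.005,0,0,0,0,0.3],[0.02,0.007,0,0,0,0,0.3],[0.02,0.007,0,0,0,0,0.3],[0.025,0.0085,0,0,0,0,0.3],[0.03,0,0,0,0,0,0.3],[0.03,0,0,0,0,0,0.3],[0.03,0,0,0,0,0,0.3],[0.03,0,0,0,0,0,0.3],[0.03,0,0,0,0,0,0.3],[0.025,0,0,0,0,0,0.3]]]'

```text
time: 10.7
tool_pos: [0.6256, -0.0451, 0.0278]
tcp_rot: [0.998, -0.055, 0.0, 0.0]
wrist_force: [-6.6, -0.2, 11.0]
opening: 0.0649
grip_force: 65.6
```

Call:
send_rows --rows '[[[0.015,0,0,0,0,0,0.3],[0.008,0,0,0,0,0,0.3],[0.006,0,0,0,0,0,0.3],[0,0,0,0,0,0,0.3],[0,0,0,0,0,0,0.3]]]'

```text
time: 11.2
tool_pos: [0.637, -0.0463, 0.0278]
tcp_rot: [0.998, -0.055, 0.001, 0.0]
wrist_force: [-2.0, -0.3, 7.4]
opening: 0.0651
grip_force: 65.5
```

```bash
python3 st.py .6383 -.0464 .024
```

```text
t 11.2 p [ 0.637  -0.0463  0.0278] yaw -0.1101 tilt [ 0.002 -0.    -1.   ] F [-2.  -0.3  7.4] open 0.0651 grip 65.51805853843689
to go (row units) [ 0.0033 -0.0002  0.0095]
```

Call:
send_rows --rows '[[[0.006,0,0,0,0,0,0.3],[0.005,0,0,0,0,0,0.3],[0.003,0,0,0,0,0,0.3],[0,0,0,0,0,0,0.3]]]'

```text
time: 11.6
tool_pos: [0.6404, -0.0467, 0.0278]
tcp_rot: [0.998, -0.055, -0.002, 0.0]
wrist_force: [-15.9, -0.1, 17.1]
opening: 0.0652
grip_force: 66.7
```

Call:
send_rows --rows '[[[0.003,0,0,0,0,0,0.3],[0,0,0,0,0,0,0.3]]]'

```text
time: 11.8
tool_pos: [0.6404, -0.0467, 0.0278]
tcp_rot: [0.998, -0.055, -0.003, 0.0]
wrist_force: [-22.9, 1.1, 23.5]
opening: 0.065
grip_force: 67.4
```

Call:
send_rows --rows '[[[-0.005,0,0,0,0,0,0.3],[-0.002,0,0,0,0,0,0.5],[0,0,0,0,0,0,0.7],[0,0,0,0,0,0,1],[0,0,0,0,0,0,1],[0,0,0,0,0,0,1],[0,0,0,0,0,0,1]]]'

```text
time: 12.5
tool_pos: [0.6403, -0.0469, 0.026]
tcp_rot: [0.998, -0.055, -0.0, 0.0]
wrist_force: [0.1, -0.1, -0.7]
opening: 0.0849
grip_force: 0.0
```

Call:
send_rows --rows '[[[0,0,-0.03,0,0,0,1],[0,0,-0.06,0,0,0,1],[0,0,-0.09,0,0,0,1],[0,0,-0.09,0,0,0,1],[0,0,-0.06,0,0,0,1],[0,0,-0.03,0,0,0,1],[0,0,0,0,0,0,1]]]'

```text
time: 13.2
tool_pos: [0.6411, -0.0468, 0.1721]
tcp_rot: [0.998, -0.055, 0.002, 0.0]
wrist_force: [-1.8, -0.8, -0.8]
opening: 0.0851
grip_force: 0.0
```

```bash
python3 st.py .503 -.1453 .17
```

```text
t 13.2 p [ 0.6411 -0.0468  0.1721] yaw -0.1096 tilt [ 0.003 -0.    -1.   ] F [-1.8 -0.8 -0.8] open 0.0851 grip 0.0
to go (row units) [-0.3162  0.2826  0.0043]
```

Call:
send_rows --rows '[[[-0.025,0.022,0,0,0,0,1],[-0.045,0.04,0,0,0,0,1],[-0.06,0.054,0,0,0,0,1],[-0.065,0.058,0,0,0,0,1],[-0.06,0.054,0,0,0,0,1],[-0.04,0.036,0,0,0,0,1],[-0.02,0.018,0,0,0,0,1],[0,0,0,0,0,0,1],[0,0,0,0,0,0,1]]]'

```text
time: 14.1
tool_pos: [0.5029, -0.1446, 0.1697]
tcp_rot: [0.999, -0.055, -0.0, -0.0]
wrist_force: [0.4, -0.4, -0.1]
opening: 0.085
grip_force: 0.0
```

```bash
python3 st.py .503 -.1453 .03;  python3 - <<'E'
from h import *
p,d=grab_frame("wrist");cv2.imwrite("pics/w3.png",p[...,::-1])
E
```

```text
t 14.1 p [ 0.5029 -0.1446  0.1697] yaw -0.1091 tilt [-0.     0.001 -1.   ] F [ 0.4 -0.4 -0.1] open 0.085 grip 0.0
to go (row units) [0.0005 0.002  0.3493]
```

View pics/w3.png

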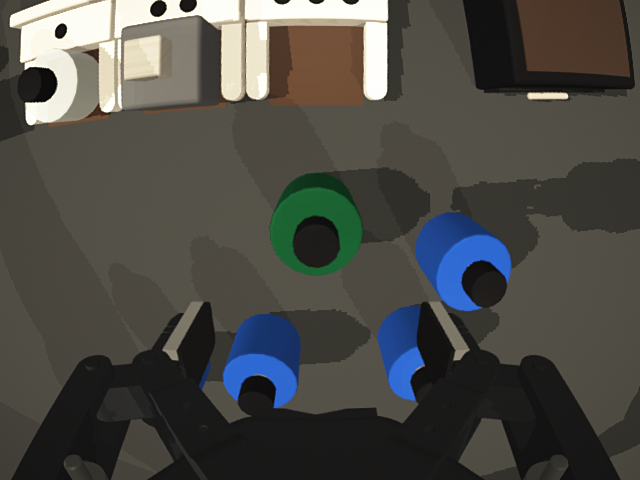

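Call:
send_rows --rows '[[[0,0.001,0.03,0,0,0,1],[0,0,0.06,0,0,0,1],[0,0,0.08,0,0,0,1],[0,0,0.08,0,0,0,1],[0,0,0.06,0,0,0,1],[0,0,0.038,0,0,0,1],[0,0,0,0,0,0,1],[0,0,0,0,0,0,1]]]'

```text
time: 14.95
tool_pos: [0.5032, -0.1452, 0.0313]
tcp_rot: [0.999, -0.054, 0.0, -0.0]
wrist_force: [-0.5, -0.5, -0.1]
opening: 0.0855
grip_force: 0.0
```

Call:
send_rows --rows '[[[0,0,0,0,0,0,0.6],[0,0,0,0,0,0,0.5],[0,0,0,0,0,0,0.4],[0,0,0,0,0,0,0.3],[0,0,0,0,0,0,0.3],[0,0,0,0,0,0,0.3],[0,0,0,0,0,0,0.3]]]'

```text
time: 15.65
tool_pos: [0.5037, -0.1458, 0.0326]
tcp_rot: [0.998, -0.055, 0.001, 0.0]
wrist_force: [-1.3, 0.9, 6.3]
opening: 0.0647
grip_force: 64.4
```

```bash
python3 st.py .6258 -.1597 .03
```

```text
t 15.65 p [ 0.5037 -0.1458  0.0326] yaw -0.1096 tilt [ 0.002 -0.001 -1.   ] F [-1.3  0.9  6.3] open 0.0647 grip 64.39454197883606
to go (row units) [0.3073 0.0012 0.0071]
```

Call:
send_rows --rows '[[[0.02,0.001,0,0,0,0,0.3],[0.03,0,0,0,0,0,0.3],[0.035,0,0,0,0,0,0.3],[0.035,0,0,0,0,0,0.3],[0.035,0,0,0,0,0,0.3],[0.035,0,0,0,0,0,0.3],[0.03,0,0,0,0,0,0.3],[0.03,0,0,0,0,0,0.3],[0.025,0,0,0,0,0,0.3],[0.015,0,0,0,0,0,0.3]]]'

```text
time: 16.65
tool_pos: [0.6189, -0.1591, 0.0327]
tcp_rot: [0.998, -0.055, 0.001, 0.0]
wrist_force: [-4.1, 0.9, 8.8]
opening: 0.0647
grip_force: 64.7
```

Call:
send_rows --rows '[[[0.01,0,0,0,0,0,0.3],[0.006,0,0,0,0,0,0.3],[0.006,0,0,0,0,0,0.3],[0.003,0,0,0,0,0,0.3],[0,0,0,0,0,0,0.3]]]'

```text
time: 17.15
tool_pos: [0.6275, -0.16, 0.0327]
tcp_rot: [0.998, -0.055, -0.0, 0.0]
wrist_force: [-9.3, 0.4, 10.7]
opening: 0.0647
grip_force: 65.1
```

```bash
python3 st.py .6258 -.1597 .03
```

```text
t 17.15 p [ 0.6275 -0.16    0.0327] yaw -0.1099 tilt [-0.001 -0.001 -1.   ] F [-9.3  0.4 10.7] open 0.0647 grip 65.10582089424133
to go (row units) [-0.0043 -0.0003  0.0068]
```

Call:
send_rows --rows '[[[0.005,0,0,0,0,0,0.3],[0.002,0,0,0,0,0,0.3],[0,0,0,0,0,0,0.3]]]'

```text
time: 17.45
tool_pos: [0.6279, -0.16, 0.0329]
tcp_rot: [0.998, -0.055, -0.003, 0.0]
wrist_force: [-23.6, 2.9, 23.7]
opening: 0.0649
grip_force: 66.2
```

Call:
send_rows --rows '[[[-0.005,0,0,0,0,0,0.3],[-0.002,0,0,0,0,0,0.5],[0,0,0,0,0,0,0.7],[0,0,0,0,0,0,1],[0,0,0,0,0,0,1],[0,0,0,0,0,0,1],[0,0,0,0,0,0,1]]]'

```text
time: 18.15
tool_pos: [0.6279, -0.1597, 0.0309]
tcp_rot: [0.999, -0.055, 0.0, -0.0]
wrist_force: [-0.8, -0.2, -0.3]
opening: 0.0852
grip_force: 0.0
```

Call:
send_rows --rows '[[[0,0,-0.03,0,0,0,1],[0,0,-0.06,0,0,0,1],[0,0,-0.09,0,0,0,1],[0,0,-0.09,0,0,0,1],[0,0,-0.09,0,0,0,1],[-0.1,0,-0.06,0,0,0,1],[-0.1,0.03,0,0,0,0,1],[-0.1,0.1,0,0,0,0,1],[0,0.1,0,0,0,0,1],[0,0.1,0,0,0,0,1]]]'

```text
time: 19.15
tool_pos: [0.4983, -0.275, 0.2007]
tcp_rot: [0.999, -0.055, 0.001, 0.001]
wrist_force: [1.2, -0.3, -0.4]
opening: 0.0855
grip_force: 0.0
```

Call:
send_rows --rows '[[[-0.03,0.1,0,0,0,0,1],[-0.03,0.1,0,0,0,0,1],[-0.03,0.1,0,0,0,0,1],[0,0.1,0,0,0,0,1],[0,0.1,0,0,0,0,1],[0,0,0,0,0,0,1],[0,0,0,0,0,0,1]]]'

```text
time: 19.85
tool_pos: [0.4413, -0.4692, 0.1993]
tcp_rot: [0.998, -0.055, 0.0, -0.0]
wrist_force: [1.2, 1.3, 0.0]
opening: 0.0853
grip_force: 0.0
```

```bash
python3 - <<'E'
from h import *
p,d=grab_frame("top");c=get_calibration("top");cv2.imwrite("pics/t3.png",cv2.resize(p[110:350,180:500,::-1],None,fx=2,fy=2))
W=cloud(c,d);z=W[...,2]
ex=np.array([.99396,-.10978]);ey=np.array([.10978,.99396])
for n,s,h in (("b1",(.6508,.0669),.072),("b2",(.6383,-.0464),.085),("b3",(.6258,-.1597),.095)):
    q=(abs(z-h)<.008)&(np.hypot(W[...,0]-s[0],W[...,1]-s[1])<.05)
    P=onplane(c,np.argwhere(q)[:,::-1],h).astype(np.float32);m=np.array(cv2.minAreaRect(P)[0]);print(n,len(P),((m-s)@ex).round(4),((m-s)@ey).round(4),cv2.minAreaRect(P)[2])
E
python3 st.py
```

```text
b1 158 0.0004 -0.0019 43.70308303833008
b2 192 0.0004 -0.0016 83.099609375
b3 173 0.0001 -0.0015 88.39456939697266
t 19.9 p [ 0.442  -0.468   0.1994] yaw -0.109 tilt [ 0.001  0.    -1.   ] F [ 0.3  1.2 -0.2] open 0.0852 grip 0.0
```

View pics/t3.png

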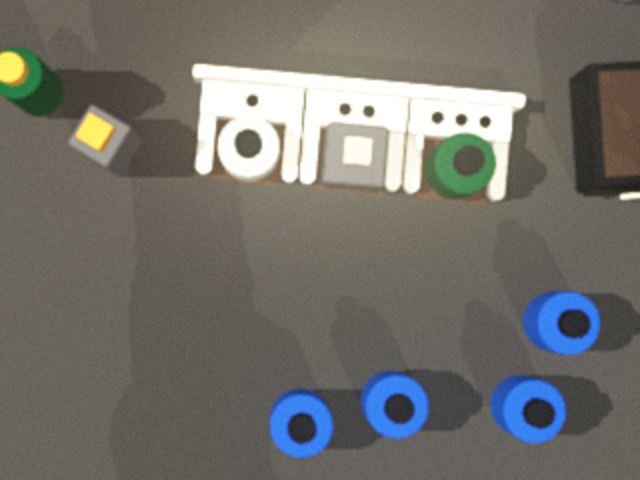

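All three bottles are home, at about (248,147), (356,154) and (463,163) in the crop. They are within 2 mm of their seats, the square one is square, and the arm is clear.

```bash
python3 -c "
from plant import r
print(r.sign_off())"
```

```text
the job is handed in; nothing more can be done
None
```

The clear, square and green bottles were slid home in one-, two-, three-dot order; the last camera check put each within 2 mm of its seat with the square one square, and I handed the job in at about 20 s (no verdict was returned).

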